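# Push a painted figure stand up out of its masking ring and set it to dry

## Robot

A 6-joint arm with a two-finger parallel gripper is mounted at the origin on the work surface. World frame = base frame: x ahead of the robot, y to its left, z up, the work surface at z = 0. Lengths are in m, angles in rad, forces in N, time in s.
With the tool pointing down it reaches from about 0.225 to 0.875 m from the base axis. Payload 3.4 kg.
Tool frame: the origin (TCP) lies on the centre line of the jaws, within the pads' length; the fingertips stand 17 mm ahead of it and the grasp point (between the pads) lies 2 mm behind it; z points along the fingers, y is the line along which they close (so a half turn about z gives the same grasp; the last joint's range is limited). The gripper opens to 85 mm and grips with 20 to 120 N. Pads are 22 mm wide; open, the fingers measure 114 mm over their backs; the gripper's body (76 mm by 85 mm) begins 54 mm behind the grasp point. The pads swing forward as they close: fully open they stand 13 mm farther back than shut.
Start: joints at [-1.259, 0.276, 1.505, -0, 1.361, -0.121], TCP at [0.241, -0.522, 0.248] pointing down, gripper open.
Joint ranges: [-2.89, 2.89], [-0.75, 2.08], [0.22, 2.7], [-1.18, 4.32], [0.11, 2.71], [-2.7, 2.7]. Speed limits (rad/s): [2.57, 2.57, 3.14, 3.14, 3.14, 3.14].

## Interface

Orientations are given as a unit quaternion [w, x, y, z].
In Python, from rig import manip gives the robot as it stands.
- The arm moves only by the tool move_arm, never from a script. Its argument "steps" is one flat list of numbers, 7 for each row, row after row: the turn, a rotation vector about the world's x, y, z normalised to -1 to 1, where 1 is 360 degrees, then the shift along the world's x, y, z normalised to -1 to 1, where 1 is 1 m, then the opening, from -1 (shut) to 1 (fully open). A call has exactly 10 rows; each row is the pose to reach, as a shift and turn from the pose commanded when the call began, turning the shorter way round; what a row does not reach only later rows make up. A row lasts 1/10 s, in which the tool goes at most 50 mm and 8.59 degrees, less where a joint would pass 70% of its speed; a pose out of reach is approached as far as the arm can. A call with a number of a shift or a turn outside -1 to 1 is refused whole. A call with a gripper value outside its range is refused whole. The fingers move at their own pace and stop on an object; "squeeze" is the grip in N (left out, the last holds). Time passes only in rows, so rows that repeat a pose let the fingers close, or fill a call up. It gives the time, the measured TCP pose, the force, the opening and the grip force at its end, in the units of the state.
- manip.get_state(): the state, without advancing time (a new reading comes with each control period).
- manip.get_image(name): name is "side" or "top"; returns a dict with "pixels" (400x640x3 uint8, blue, green, red), "fx", "fy", "cx", "cy" (pixels), "R" (3x3) and "t" (3): a world point X has camera coordinates R X + t. Camera axes: x right, y down, z forward; pixel columns grow to the right and rows downward; lengths in m; the calibration is good to about 2 mm. A picture is of the moment at which its call begins. There is no depth.
- manip.sign_off(): hands the job in; it is judged then, once.
The state is a dict: "clock": time; "qpos": joint angles; "qd": joint speeds; "effort": joint torques, N m; "position": TCP position; "ee_rot": TCP orientation; "contact_force": force on the tool from outside, world axes, zero at the start; "moment": the same for the moment, N m; "width": finger opening in m; "gripper_force": force on a finger pad.
Only numpy, scipy, OpenCV 4.12 (cv2) and the standard library are available. Lean on these libraries where they do the work, as an engineer would, in place of code of your own. Each camera call takes 0.05 s, during which the arm holds its last target. There are 200 camera calls.

## Task

The red figure stand lies loose and sunk in its metal masking ring. Set that ring, level, down over the push-up post until the ring rests on the post's foot and the stand is left lying on top of the post; then take the stand from above by its edge and set it gently, same face up, in the middle of the white tile. Leave the empty ring lying around the post.

Things in the scene. Friction and masses are not known exactly. Their poses are not given: they have to be found in the camera images.
- red_ring: Aluminium masking ring that holds the red stand (two like rings near it hold a yellow and a blue stand): 64 mm outside diameter, 18 mm high, bore 58 mm, with an inward ledge 4 mm thick at the bottom that leaves a 44 mm hole right through. Loose, about 60 g, starting flat on the table. Take it across its outside, the fingers either side. Origin: centre of its underside; z up along its axis; its yaw does not matter.
- red_stand: The red stand: a plain rigid disc, 52 mm diameter, 10 mm thick, about 35 g, with two flat grey foot marks on its upper face. It lies loose on the ring's ledge, its top 4 mm below the ring's rim, so that it cannot be gripped there; the post passes through the hole and lifts it. Origin: centre of its underside; z up out of its upper face.
- post: Push-up post, fixed: a round dark steel foot, 110 mm diameter and 6 mm thick, on the table, with a white upright post of 25 mm diameter at its centre, flat top 51 mm above the table. With the ring resting on the foot (its underside 6 mm above the table, its rim at 24 mm) the stand lies on the post's top, its underside at 51 mm and upper face at 61 mm. Origin: centre of the foot's underside, on the table; z up.
- tile: White ceramic drying tile, fixed flat on the table: 120 x 120 mm, 8 mm thick, so its top is 8 mm above the table. Origin: centre of its underside; z up; x and y along its sides.
Not all that is in view belongs to the job. What is shaped like the red_ring but green or pink is not meant.

How it is judged:
On the way:
1. the red ring rests on the post's foot, around the post, and the red stand lies above it on top of the post (horizontal distance between red_ring and post below 0.012 m and height (world z) of red_ring below 0.011 m and angle between each of red_ring, red_stand's own z axis and vertical below 0.17 rad and z of red_stand in the frame of red_ring above 0.035 m and height (world z) of red_stand between 0.046 and 0.058 m and contact force between red_stand and post above 0.05 N), for 0.3 s.
At the end, for the whole second after the job is handed in: The red stand lies flat, marked face up (within 10 degrees), at rest on the white tile, its centre within 33 mm of the tile's centre; the empty red ring lies flat at rest on the post's foot around the post (centre within 12 mm of it, underside within 5 mm of the foot) (horizontal distance between red_ring and post below 0.012 m and height (world z) of red_ring below 0.011 m and angle between each of red_ring, red_stand's own z axis and vertical below 0.17 rad and horizontal distance between red_stand and tile below 0.033 m and height (world z) of red_stand between 0.005 and 0.012 m and linear speed of each of red_stand, red_ring below 0.02 m/s); the robot touches nothing.
It fails at once if the red stand is dropped: it falls faster than 0.8 m/s (more than about 3 cm of free fall) with neither it nor its ring held (linear speed of red_stand above 0.8 m/s and contact force between the fingers and red_stand below 0.05 N and contact force between the fingers and red_ring below 0.05 N).
It also fails if it takes over 48 s, if anything falls off the work surface, if the arm or the gripper's body presses on something with over 40 N, if the wrist force passes 120 N, or if a joint passes its speed limit or range.

## Working session

There is one attempt and no reset: what is moved stays moved. The work goes in short steps, Python scripts to look and compute and a tool call to move; the robot and the scene stay as the last step left them, time stands still between calls to the robot, and variables do not carry over. Pictures are saved under pics/ and viewed, at most 10 in all, crops included, and the job is handed in when it is done.

Besides the shell and the picture viewer there is one more tool, called by a JSON object that holds its "name" and its "arguments". move_arm: Moves the arm, as the interface text tells. Scaled input: -1 to 1 covers 1 m each way for a shift and 360 degrees each way for a turn. Its arguments: {"type":"object","properties":{"steps":{"type":"array"},"squeeze":{"type":"number"}},"required":["steps"]}

```bash
mkdir -p pics; ls; cat > h.py <<'E'
import numpy as np, cv2
from rig import manip
def ray(im,u,v,z):
    R=np.array(im["R"]);t=np.array(im["t"])
    d=R.T@np.array([(u-im["cx"])/im["fx"],(v-im["cy"])/im["fy"],1]);c=-R.T@t
    return c+d*(z-c[2])/d[2]
def proj(im,X):
    p=np.array(im["R"])@np.array(X)+np.array(im["t"]);return im["fx"]*p[0]/p[2]+im["cx"],im["fy"]*p[1]/p[2]+im["cy"]
E
python3 - <<'E'
from h import *
for n in("top","side"):
    im=manip.get_image(n);cv2.imwrite(f"pics/{n}0.png",im["pixels"]);np.save(f"pics/{n}0.npy",im)
    print(n,im["fx"],-np.array(im["R"]).T@im["t"],np.round(im["R"],3).tolist())
print(manip.get_state())
E
```

```text
pics
top 396.5417088631484 [ 0.56561362 -0.05420386  0.91782724] [[0.005, -1.0, 0.003], [-0.997, -0.006, -0.075], [0.075, -0.003, -0.997]]
side 453.68440772700757 [ 0.48805929 -0.95761941  0.58292934] [[0.989, -0.143, 0.02], [-0.056, -0.507, -0.86], [0.134, 0.85, -0.509]]
{'clock': 0.1, 'qpos': array([-1.25900684e+00,  2.76512992e-01,  1.50601842e+00, -1.69909411e-05,
        1.36070783e+00, -1.21006252e-01]), 'qd': array([-0.00101799, -0.0009045 , -0.00300927,  0.00095807,  0.00043188,
        0.00116646]), 'effort': array([ 1.08774839e-03, -4.17702055e+01, -2.46405548e+01, -1.50414712e-04,
        5.77979677e-03, -4.49894586e-06]), 'position': array([ 0.24100732, -0.52155426,  0.24753216]), 'ee_rot': array([-8.18760789e-04,  9.76676495e-01,  2.14714569e-01, -8.66858362e-05]), 'contact_force': array([-0.10526214,  0.11894716,  0.28275373]), 'moment': array([ 0.00327121, -0.0008015 , -0.02207466]), 'gripper_force': 0.0, 'width': 0.08548922070385}
```

View pics/top0.png

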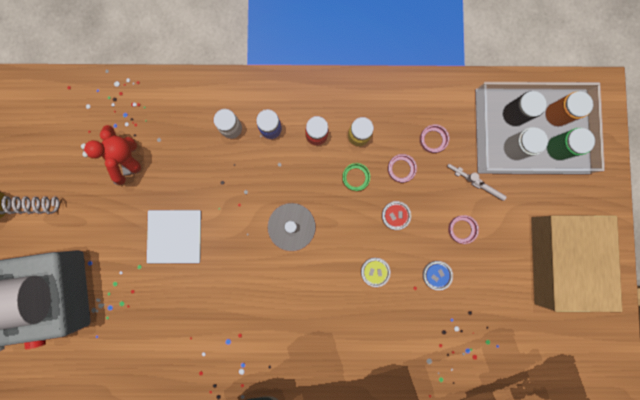

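View pics/side0.png

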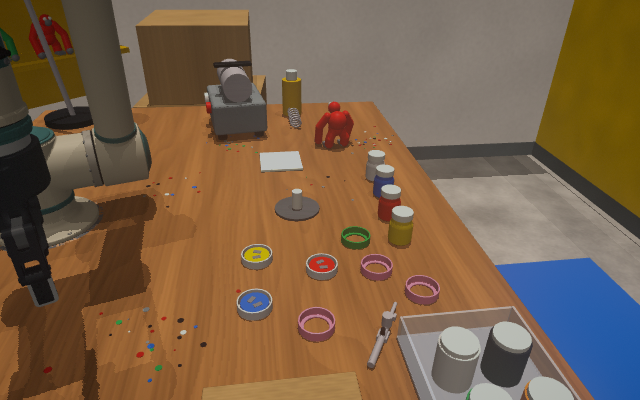

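The top view shows the red stand and ring at (396,215), the post at (291,227) and the tile at (173,237). In the side view the red ring is at (322,266), the post at (297,205) and the tile at (281,162).

```bash
python3 - <<'E'
from h import *
def meas(n,box,f,z,lab):
    im=np.load(f"pics/{n}0.npy",allow_pickle=True).item();p=im["pixels"]
    u0,v0,u1,v1=box;c=p[v0:v1,u0:u1].astype(int)
    m=f(c[...,0],c[...,1],c[...,2]).astype(np.uint8)
    k,l,s,ce=cv2.connectedComponentsWithStats(m);i=1+np.argmax(s[1:,4])
    cn=max(cv2.findContours((l==i).astype(np.uint8),0,cv2.CHAIN_APPROX_NONE)[0],key=len)
    h=cv2.convexHull(cn)[:,0].astype(float)+[u0,v0]
    P=np.array([ray(im,*q,z)[:2] for q in h]).astype(np.float32)
    (e,sz,a)=cv2.fitEllipse(P) if len(P)>5 else (0,0,0)
    print(lab,n,"ell",np.round(e,4),np.round(sz,4),"rect",[np.round(x,4) for x in cv2.minAreaRect(P)],s[i,4])
red=lambda b,g,r:(r>130)&(r>g*2)&(r>b*2)
sat=lambda b,g,r:np.maximum(np.maximum(b,g),r)-np.minimum(np.minimum(b,g),r)
meas("top",(375,195,418,237),red,.014,"stand")
meas("side",(300,250,345,285),red,.014,"stand")
ringm=lambda b,g,r:(red(b,g,r))|((b>g*0.85)&(b>75))
meas("top",(375,195,418,237),ringm,.018,"ring")
dark=lambda b,g,r:(sat(b,g,r)<35)
meas("top",(260,195,322,258),dark,.006,"foot")
meas("side",(268,196,328,225),dark,.006,"foot")
white=lambda b,g,r:(sat(b,g,r)<40)&(b>140)
meas("top",(140,200,210,270),white,.008,"tile")
meas("side",(250,145,310,178),white,.008,"tile")
meas("top",(275,215,305,240),white,.051,"posttop")
meas("side",(285,185,310,212),white,.051,"post")
for b,z in(((355,255,395,290),0.018),((420,260,458,292),.018)):
    meas("top",b,lambda b,g,r:(sat(b,g,r)<60)|((r>130)&(g>130))|(b>130),z,"others")
E
```

```text
stand top ell [ 0.601  -0.2493] [0.0459 0.0492] rect [array([ 0.6002, -0.2494]), array([0.0433, 0.0459]), np.float64(0.3168)] 259
stand side ell [ 0.6005 -0.2464] [0.0488 0.0514] rect [array([ 0.6008, -0.2467]), array([0.0448, 0.0503]), np.float64(83.2208)] 266
ring top ell [ 0.6009 -0.2488] [0.0662 0.0671] rect [array([ 0.6012, -0.2486]), array([0.0636, 0.0639]), np.float64(0.3149)] 684
foot top ell [ 0.5738 -0.0101] [0.1074 0.1082] rect [array([ 0.5741, -0.0098]), array([0.1076, 0.1056]), np.float64(0.3048)] 1756
foot side ell [ 0.573  -0.0122] [0.1084 0.1161] rect [array([ 0.5728, -0.0113]), array([0.1129, 0.1057]), np.float64(83.5586)] 877
tile top ell [0.5443 0.2584] [0.1229 0.4142] rect [array([0.551 , 0.2586]), array([0.1183, 0.1214]), np.float64(0.324)] 2812
tile side ell [0.5532 0.2599] [0.1441 0.1499] rect [array([0.5502, 0.2596]), array([0.1179, 0.119 ]), np.float64(0.8276)] 700
posttop top ell [ 0.5743 -0.0097] [0.0259 0.0275] rect [array([ 0.5745, -0.0098]), array([0.0247, 0.0277]), np.float64(45.334)] 126
post side ell [ 0.5737 -0.0078] [0.0217 0.0234] rect [array([ 0.5733, -0.0093]), array([0.0197, 0.0217]), np.float64(83.8609)] 39
others top ell [ 0.4761 -0.2045] [0.0701 0.1126] rect [array([ 0.4729, -0.1992]), array([0.0667, 0.0879]), np.float64(0.2875)] 826
others top ell [ 0.464  -0.3454] [0.0657 0.0842] rect [array([ 0.4662, -0.3421]), array([0.0678, 0.0714]), np.float64(12.144)] 776
```

{"name": "move_arm", "arguments": {"steps": [0,0,0,0.04,0.03,-0.01,0.75,0,0,0,0.08,0.06,-0.025,0.75,0,0,0,0.12,0.09,-0.04,0.75,0,0,0,0.16,0.12,-0.055,0.75,0,0,0,0.2,0.15,-0.07,0.75,0,0,0,0.24,0.18,-0.085,0.75,0,0,0,0.28,0.21,-0.1,0.75,0,0,0,0.32,0.24,-0.12,0.75,0,0,0,0.36,0.274,-0.14,0.75,0,0,0,0.36,0.274,-0.15,0.75], "squeeze": 30}}

```text
clock: 1.1
position: [0.604, -0.2451, 0.0972]
ee_rot: [-0.0, 0.976, 0.216, 0.001]
contact_force: [-0.2, 0.2, 0.5]
width: 0.0746
gripper_force: 0.0
```

{"name": "move_arm", "arguments": {"steps": [0,0,0,0,0,-0.01,0.75,0,0,0,0,0,-0.02,0.75,0,0,0,0,0,-0.03,0.75,0,0,0,0,0,-0.04,0.75,0,0,0,0,0,-0.05,0.75,0,0,0,0,0,-0.05,0.75,0,0,0,0,0,-0.05,0.75,0,0,0,0,0,-0.05,0.75,0,0,0,0,0,-0.05,0.75,0,0,0,0,0,-0.05,0.75]}}

```text
clock: 2.1
position: [0.6014, -0.2481, 0.0489]
ee_rot: [0.0, 0.977, 0.215, 0.0]
contact_force: [0.9, -0.5, -0.5]
width: 0.0751
gripper_force: 0.0
```

```bash
python3 - <<'E'
from h import *
s=manip.get_state();print(s["clock"],s["position"],s["ee_rot"],s["width"],s["contact_force"])
im=manip.get_image("side");p=im["pixels"];print(proj(im,s["position"]),proj(im,s["position"]-[0,0,.017]))
c=cv2.resize(p[170:310,240:420],None,fx=4,fy=4,interpolation=2);cv2.imwrite("pics/s1.png",c)
E
```

```text
2.1 [ 0.60144021 -0.24810777  0.04886909] [3.48122084e-04 9.76668531e-01 2.14751796e-01 3.54723959e-04] 0.0751146603468781 [ 0.87816868 -0.50365467 -0.51495863]
(np.float64(322.2932941709048), np.float64(250.22049131104336)) (np.float64(322.120909414538), np.float64(257.1416169059172))
```

View pics/s1.png

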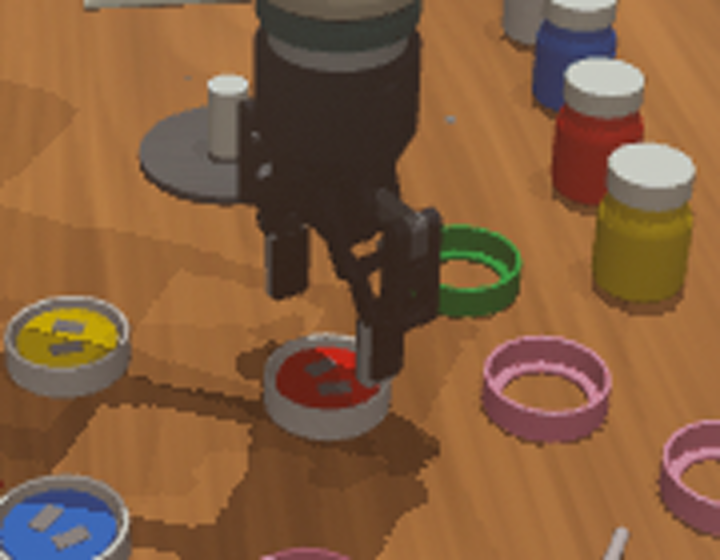

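The left fingertip is at about (312,244) and the right at (335,265), either side of the red ring. They sit roughly 10 mm ahead of the TCP at this opening. Next I go down and grip.

{"name": "move_arm", "arguments": {"steps": [0,0,0,0,0,-0.007,0.75,0,0,0,0,0,-0.014,0.75,0,0,0,0,0,-0.021,0.75,0,0,0,0,0,-0.026,0.75,0,0,0,0,0,-0.029,0.75,0,0,0,0,0,-0.029,0.75,0,0,0,0,0,-0.029,0.75,0,0,0,0,0,-0.029,0.6,0,0,0,0,0,-0.029,0.5,0,0,0,0,0,-0.029,0.4], "squeeze": 30}}

```text
clock: 3.15
position: [0.6014, -0.2481, 0.0203]
ee_rot: [0.0, 0.977, 0.215, 0.0]
contact_force: [-1.2, 1.5, 4.2]
width: 0.0629
gripper_force: 32.0
```

{"name": "move_arm", "arguments": {"steps": [0,0,0,0,0,0,0.3,0,0,0,0,0,0,0.3,0,0,0,0,0,0,0.3,0,0,0,0,0,0,0.3,0,0,0,0,0,0.002,0.3,0,0,0,0,0,0.006,0.3,0,0,0,0,0,0.012,0.3,0,0,0,0,0,0.02,0.3,0,0,0,0,0,0.028,0.3,0,0,0,0,0,0.03,0.3]}}

```text
clock: 4.15
position: [0.602, -0.2485, 0.0509]
ee_rot: [0.001, 0.977, 0.215, 0.001]
contact_force: [0.9, -0.0, -1.7]
width: 0.0629
gripper_force: 33.1
```

```bash
python3 - <<'E'
from h import *
s=manip.get_state();print(s["clock"],s["position"],s["width"],s["contact_force"],s["gripper_force"])
im=manip.get_image("side");p=im["pixels"]
c=cv2.resize(p[170:310,240:420],None,fx=4,fy=4,interpolation=2);cv2.imwrite("pics/s2.png",c)
E
```

```text
4.15 [ 0.60200975 -0.2484802   0.05088276] 0.06286163614394324 [ 0.91570763 -0.03686672 -1.72015944] 33.07978391647339
```

View pics/s2.png

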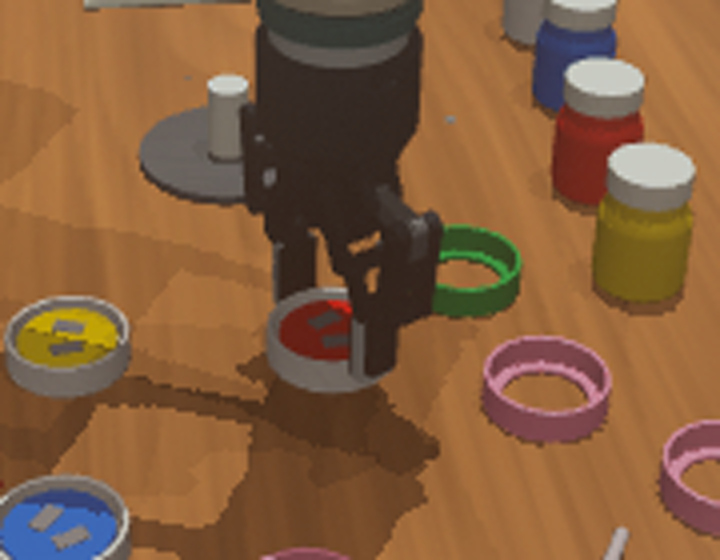

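The red ring is held level at (322,252), stand in place. Lift higher and carry it over the post.

{"name": "move_arm", "arguments": {"steps": [0,0,0,0,0,0.02,0.3,0,0,0,0,0.005,0.04,0.3,0,0,0,-0.002,0.02,0.05,0.3,0,0,0,-0.006,0.05,0.05,0.3,0,0,0,-0.01,0.085,0.05,0.3,0,0,0,-0.014,0.12,0.05,0.3,0,0,0,-0.018,0.155,0.05,0.3,0,0,0,-0.022,0.19,0.05,0.3,0,0,0,-0.026,0.22,0.05,0.3,0,0,0,-0.027,0.238,0.05,0.3]}}

```text
clock: 5.2
position: [0.5722, -0.0067, 0.099]
ee_rot: [-0.001, 0.976, 0.216, -0.001]
contact_force: [-0.0, -0.0, -1.2]
width: 0.0629
gripper_force: 33.4
```

{"name": "move_arm", "arguments": {"steps": [0,0,0,0,0,0,0.3,0,0,0,0,0,0,0.3,0,0,0,0,0,0,0.3,0,0,0,0,0,0,0.3,0,0,0,0,0,0,0.3,0,0,0,0,0,-0.003,0.3,0,0,0,0,0,-0.006,0.3,0,0,0,0,0,-0.01,0.3,0,0,0,0,0,-0.01,0.3,0,0,0,0,0,-0.01,0.3]}}

```text
clock: 6.2
position: [0.574, -0.01, 0.0891]
ee_rot: [-0.0, 0.977, 0.215, -0.0]
contact_force: [-0.1, -0.3, -1.6]
width: 0.0626
gripper_force: 33.4
```

```bash
python3 - <<'E'
from h import *
s=manip.get_state();print(s["clock"],s["position"],s["width"],s["contact_force"])
im=manip.get_image("side");p=im["pixels"]
b=s["position"]-[0,0,.0203]
m=((p[...,2]>110)&(p[...,2]>2*p[...,1].astype(int))&(p[...,2]>2*p[...,0].astype(int))).astype(np.uint8)
m[:,:240]=0;m[:130]=0;m[:,365:]=0
k,l,st,ce=cv2.connectedComponentsWithStats(m)
for i in range(1,k):
  if st[i,4]>40: print(st[i],ce[i])
print("expected stand top centre px",proj(im,b+[0,0,.014]),"tcp xy offset test", proj(im,b+[0.01,0,.014]),proj(im,b+[0,0.01,.014]))
c=cv2.resize(p[110:250,220:400],None,fx=4,fy=4,interpolation=2);cv2.imwrite("pics/s3.png",c)
E
```

```text
6.2 [ 0.57403276 -0.00998091  0.08905416] 0.06255423652688481 [-0.06026004 -0.31188985 -1.59889285]
[325 130   9  11  60] [329.4        135.51666667]
expected stand top centre px (np.float64(296.68900854176275), np.float64(179.3778752179227)) tcp xy offset test (np.float64(300.9039898200028), np.float64(179.17096677488198)) (np.float64(296.28996213224013), np.float64(177.43207222618582))
```

View pics/s3.png

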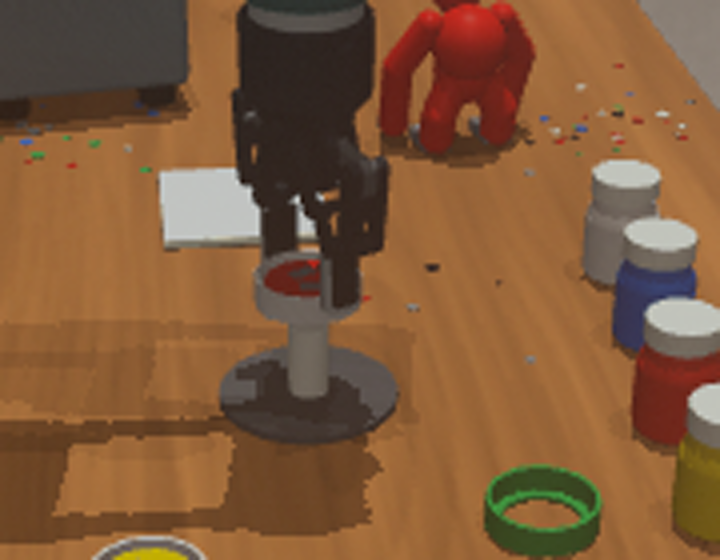

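The ring sits squarely above the post: ring centre at about px (297,180), post at (297,197). Lower it.

{"name": "move_arm", "arguments": {"steps": [0,0,0,0,0,-0.006,0.3,0,0,0,0,0,-0.012,0.3,0,0,0,0,0,-0.018,0.3,0,0,0,0,0,-0.024,0.3,0,0,0,0,0,-0.03,0.3,0,0,0,0,0,-0.036,0.3,0,0,0,0,0,-0.042,0.3,0,0,0,0,0,-0.048,0.3,0,0,0,0,0,-0.052,0.3,0,0,0,0,0,-0.052,0.3]}}

```text
clock: 7.25
position: [0.5737, -0.01, 0.0366]
ee_rot: [-0.0, 0.977, 0.215, -0.001]
contact_force: [-0.1, 0.1, -1.0]
width: 0.0628
gripper_force: 33.5
```

{"name": "move_arm", "arguments": {"steps": [0,0,0,0,0,-0.002,0.3,0,0,0,0,0,-0.004,0.3,0,0,0,0,0,-0.006,0.3,0,0,0,0,0,-0.008,0.3,0,0,0,0,0,-0.009,0.3,0,0,0,0,0,-0.01,0.3,0,0,0,0,0,-0.01,0.3,0,0,0,0,0,-0.01,0.3,0,0,0,0,0,-0.01,0.3,0,0,0,0,0,-0.01,0.3]}}

```text
clock: 8.25
position: [0.5742, -0.01, 0.0274]
ee_rot: [0.0, 0.977, 0.215, 0.0]
contact_force: [0.6, -0.4, -0.8]
width: 0.0628
gripper_force: 33.5
```

```bash
python3 - <<'E'
from h import *
s=manip.get_state();print(s["clock"],s["position"],s["width"],s["contact_force"])
im=manip.get_image("side");p=im["pixels"]
c=cv2.resize(p[110:250,220:400],None,fx=4,fy=4,interpolation=2);cv2.imwrite("pics/s4.png",c)
E
```

```text
8.25 [ 0.57420992 -0.01001906  0.02740554] 0.0628289960602234 [ 0.610353   -0.395093   -0.79604195]
```

View pics/s4.png

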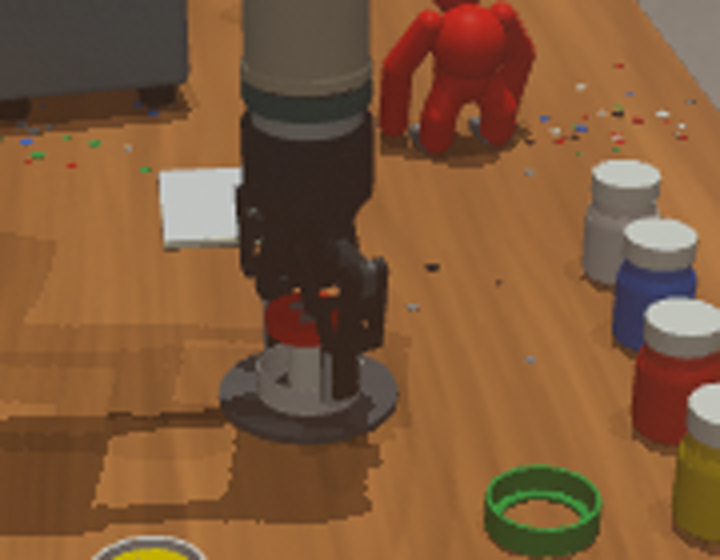

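The stand lies on top of the post at px (296,188), with the ring almost on the foot at px (297,205). I lower the last millimetre, open and withdraw upward.

{"name": "move_arm", "arguments": {"steps": [0,0,0,0,0,-0.001,0.3,0,0,0,0,0,-0.0015,0.3,0,0,0,0,0,-0.0015,0.3,0,0,0,0,0,-0.0015,0.5,0,0,0,0,0,-0.0015,0.55,0,0,0,0,0,-0.0015,0.6,0,0,0,0,0,-0.0015,0.7,0,0,0,0,0,-0.0015,0.8,0,0,0,0,0,-0.0015,0.8,0,0,0,0,0,-0.0015,0.8]}}

```text
clock: 9.3
position: [0.5741, -0.01, 0.0258]
ee_rot: [0.0, 0.977, 0.215, -0.0]
contact_force: [-0.6, -0.0, -0.6]
width: 0.0771
gripper_force: 0.0
```

{"name": "move_arm", "arguments": {"steps": [0,0,0,0,0,0.005,0.8,0,0,0,0,0,0.015,0.8,0,0,0,0,0,0.025,0.8,0,0,0,0,0,0.035,0.8,0,0,0,0,0,0.05,0.8,0,0,0,0,0,0.07,0.8,0,0,0,0,0,0.085,0.8,0,0,0,0,0,0.09,0.8,0,0,0,0,0,0.09,0.8,0,0,0,0,0,0.09,0.8]}}

```text
clock: 10.3
position: [0.5737, -0.01, 0.1155]
ee_rot: [-0.0, 0.977, 0.215, -0.0]
contact_force: [0.3, -0.3, 0.3]
width: 0.0772
gripper_force: 0.0
```

```bash
python3 - <<'E'
from h import *
s=manip.get_state();print(s["clock"],s["position"],s["width"],s["contact_force"])
im=manip.get_image("side");p=im["pixels"]
i=p[...].astype(int);m=((i[...,2]>100)&(i[...,2]>2*i[...,1])&(i[...,2]>2*i[...,0])).astype(np.uint8)
m[:,:270]=0;m[:165]=0;m[:,325:]=0;m[215:]=0
k,l,st,ce=cv2.connectedComponentsWithStats(m)
print(st,ce, "exp top/bottom centre",proj(im,[.574,-.01,.061]),proj(im,[.574,-.01,.051]))
c=cv2.resize(p[130:250,230:380],None,fx=5,fy=5,interpolation=2)[:600,:750];cv2.imwrite("pics/s5.png",c)
E
```

```text
10.3 [ 0.5737386  -0.00996607  0.11554152] 0.07720163738252966 [ 0.27357831 -0.33183328  0.32055715]
[[     0      0    640    400 255844]
 [   286    183     22     14    153]
 [   310    184      3      1      3]] [[319.51270696 199.50598412]
 [298.41830065 189.79738562]
 [311.         184.        ]] exp top/bottom centre (np.float64(296.7549614444281), np.float64(187.45973359224936)) (np.float64(296.7907412459414), np.float64(191.1175860429823))
```

View pics/s5.png

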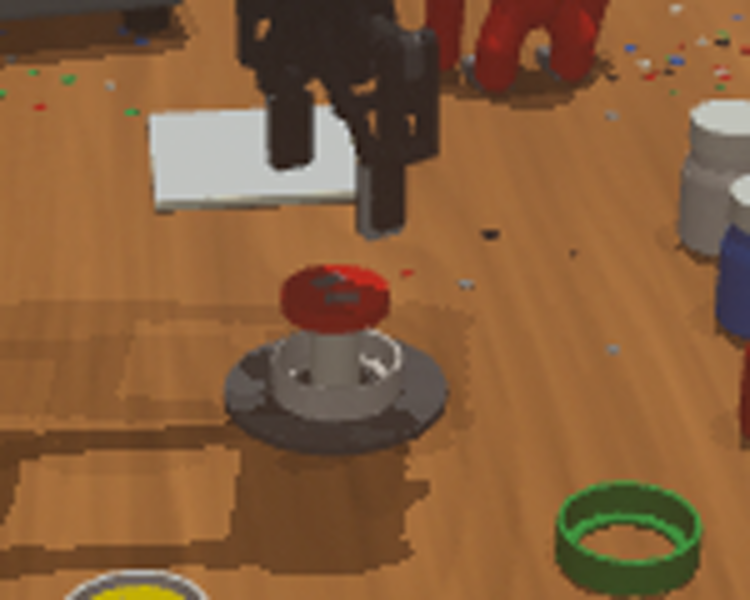

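The stand is centred on the post at px (297,188), flat, and the ring lies on the foot around it at px (297,205).

```bash
python3 - <<'E'
from h import *
im=np.load("pics/side0.npy",allow_pickle=True).item()
for d in(6,9,12,15,18): print(d,proj(im,[.580,-.0497,.1155-d/1e3]))
E
```

```text
6 (np.float64(300.8894825455937), np.float64(176.9031149450455))
9 (np.float64(300.8947030235119), np.float64(178.08160785654314))
12 (np.float64(300.8999079851842), np.float64(179.25659806460772))
15 (np.float64(300.9050974996836), np.float64(180.42810116211058))
18 (np.float64(300.91027163567395), np.float64(181.5961326495079))
```

{"name": "move_arm", "arguments": {"steps": [0,0,0,0,0,-0.01,0.6,0,0,0,0,0,-0.02,0.55,0,0,0,0,0,-0.03,0.55,0,0,0,0,0,-0.04,0.55,0,0,0,0,0,-0.047,0.55,0,0,0,0,0,-0.05,0.55,0,0,0,0,0,-0.05,0.5,0,0,0,0,0,-0.05,0.4,0,0,0,0,0,-0.05,0.3,0,0,0,0,0,-0.05,0.2], "squeeze": 25}}

```text
clock: 11.35
position: [0.5746, -0.01, 0.0665]
ee_rot: [0.0, 0.977, 0.215, 0.001]
contact_force: [-0.1, -0.1, 0.1]
width: 0.0512
gripper_force: 8.7
```

{"name": "move_arm", "arguments": {"steps": [0,0,0,0,0,0,0.1,0,0,0,0,0,0,0,0,0,0,0,0,0,0,0,0,0,0,0,0,0,0,0,0,0,0,0.002,0,0,0,0,0,0,0.008,0,0,0,0,0,0,0.016,0,0,0,0,0,0,0.024,0,0,0,0,0,0,0.03,0,0,0,0,0,0,0.03,0]}}

```text
clock: 12.35
position: [0.575, -0.0101, 0.0971]
ee_rot: [0.0, 0.977, 0.215, 0.001]
contact_force: [0.3, -0.0, -0.4]
width: 0.0506
gripper_force: 26.1
```

```bash
python3 - <<'E'
from h import *
s=manip.get_state();print(s["clock"],s["position"],s["width"],s["contact_force"],s["gripper_force"])
im=manip.get_image("side");p=im["pixels"]
c=cv2.resize(p[130:250,230:380],None,fx=5,fy=5,interpolation=2);cv2.imwrite("pics/s6.png",c)
E
```

```text
12.35 [ 0.57501586 -0.01011731  0.09713038] 0.050641770491498685 [ 0.2781058  -0.04725839 -0.38130179] 26.082131266593933
```

View pics/s6.png

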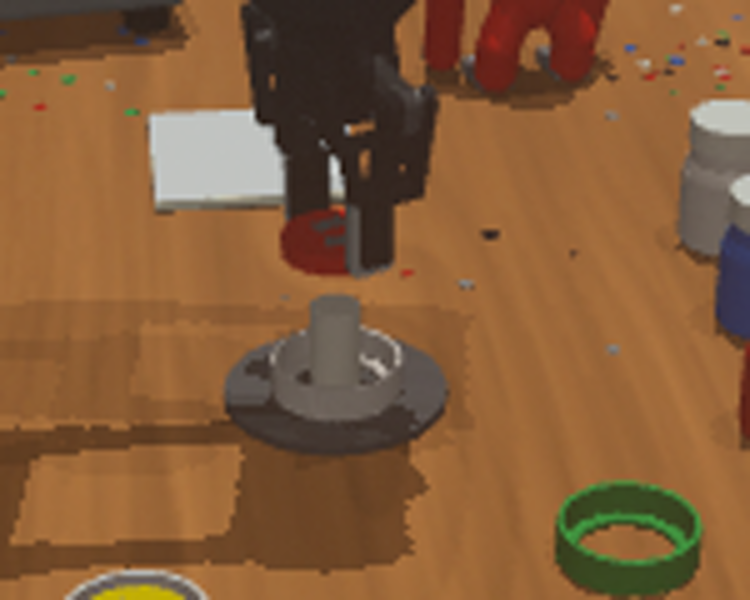

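The stand is gripped level at px (297,178), and the ring stays on the foot. Carry it to the tile.

{"name": "move_arm", "arguments": {"steps": [0,0,0,-0.001,0.01,0,0,0,0,0,-0.003,0.03,0,0,0,0,0,-0.006,0.065,0,0,0,0,0,-0.009,0.1,0,0,0,0,0,-0.012,0.135,0,0,0,0,0,-0.015,0.17,0,0,0,0,0,-0.018,0.205,0,0,0,0,0,-0.021,0.235,0,0,0,0,0,-0.023,0.26,0,0,0,0,0,-0.024,0.269,0,0]}}

```text
clock: 13.4
position: [0.5491, 0.2618, 0.0953]
ee_rot: [-0.0, 0.976, 0.216, -0.0]
contact_force: [-0.5, 0.8, -0.1]
width: 0.0503
gripper_force: 26.2
```

{"name": "move_arm", "arguments": {"steps": [0,0,0,0,0,0,0,0,0,0,0,0,0,0,0,0,0,0,0,-0.01,0,0,0,0,0,0,-0.02,0,0,0,0,0,0,-0.03,0,0,0,0,0,0,-0.04,0,0,0,0,0,0,-0.05,0,0,0,0,0,0,-0.06,0,0,0,0,0,0,-0.066,0,0,0,0,0,0,-0.066,0]}}

```text
clock: 14.4
position: [0.5494, 0.2588, 0.0286]
ee_rot: [0.0, 0.977, 0.215, -0.001]
contact_force: [-0.7, 0.4, -0.4]
width: 0.0504
gripper_force: 26.2
```

{"name": "move_arm", "arguments": {"steps": [0,0,0,0,0,-0.001,0,0,0,0,0,0,-0.002,0,0,0,0,0,0,-0.003,0,0,0,0,0,0,-0.004,0,0,0,0,0,0,-0.005,0,0,0,0,0,0,-0.005,0,0,0,0,0,0,-0.005,0,0,0,0,0,0,-0.005,0,0,0,0,0,0,-0.005,0,0,0,0,0,0,-0.005,0]}}

```text
clock: 15.4
position: [0.5502, 0.259, 0.0249]
ee_rot: [0.0, 0.977, 0.215, 0.0]
contact_force: [0.8, 0.2, -0.7]
width: 0.0505
gripper_force: 26.2
```

```bash
python3 - <<'E'
from h import *
s=manip.get_state();print(s["clock"],s["position"],s["width"],s["contact_force"],s["gripper_force"])
im=manip.get_image("side");p=im["pixels"]
c=cv2.resize(p[90:210,210:360],None,fx=5,fy=5,interpolation=2);cv2.imwrite("pics/s7.png",c)
E
```

```text
15.4 [0.55021275 0.25899006 0.02487371] 0.05046757826654644 [ 0.80983597  0.21144989 -0.65588905] 26.15561217069626
```

View pics/s7.png

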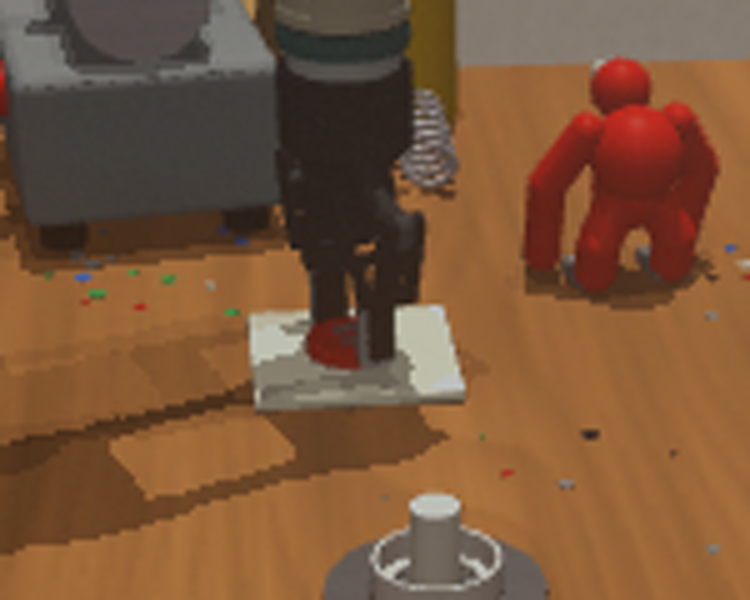

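The stand is just above the tile's middle, at about px (281,159). Lower the last 1–2 mm before letting go.

{"name": "move_arm", "arguments": {"steps": [0,0,0,0,0,-0.0005,0,0,0,0,0,0,-0.001,0,0,0,0,0,0,-0.001,0,0,0,0,0,0,-0.0015,0,0,0,0,0,0,-0.0015,0,0,0,0,0,0,-0.0015,0,0,0,0,0,0,-0.0015,0,0,0,0,0,0,-0.0015,0,0,0,0,0,0,-0.0015,0,0,0,0,0,0,-0.0015,0]}}

```text
clock: 16.45
position: [0.5502, 0.259, 0.0237]
ee_rot: [0.0, 0.977, 0.215, 0.0]
contact_force: [-1.6, -0.5, 4.8]
width: 0.0507
gripper_force: 26.5
```

Contact at 4.8 N. Release and retreat upward.

{"name": "move_arm", "arguments": {"steps": [0,0,0,0,0,0,0.25,0,0,0,0,0,0,0.3,0,0,0,0,0,0,0.4,0,0,0,0,0,0,0.5,0,0,0,0,0,0,0.6,0,0,0,0,0,0,0.6,0,0,0,0,0,0.01,0.6,0,0,0,0,0,0.03,0.6,0,0,0,0,0,0.05,0.6,0,0,0,0,0,0.08,0.6]}}

```text
clock: 17.45
position: [0.5493, 0.2587, 0.1036]
ee_rot: [0.0, 0.977, 0.215, -0.001]
contact_force: [0.5, 0.6, 0.2]
width: 0.0682
gripper_force: 0.0
```

{"name": "move_arm", "arguments": {"steps": [0,0,0,0,0,0.03,0.6,0,0,0,0,0,0.05,0.6,0,0,0,0,0,0.06,0.6,0,0,0,0,0,0.06,0.6,0,0,0,0,0,0.06,0.6,0,0,0,0,0,0.06,0.6,0,0,0,0,0,0.06,0.6,0,0,0,0,0,0.06,0.6,0,0,0,0,0,0.06,0.6,0,0,0,0,0,0.06,0.6]}}

```text
clock: 18.45
position: [0.5501, 0.259, 0.163]
ee_rot: [0.0, 0.977, 0.215, -0.0]
contact_force: [-0.6, 0.1, 0.0]
width: 0.0686
gripper_force: 0.0
```

```bash
python3 - <<'E'
from h import *
s=manip.get_state();print(s["clock"],s["position"],s["width"],s["contact_force"],s["gripper_force"])
im=manip.get_image("side");p=im["pixels"]
i=p.astype(int);m=((i[...,2]>90)&(i[...,2]>2*i[...,1])&(i[...,2]>2*i[...,0])).astype(np.uint8)
m[:,:255]=0;m[:148]=0;m[:,310:]=0;m[180:]=0
k,l,st,ce=cv2.connectedComponentsWithStats(m);j=1+np.argmax(st[1:,4])
print(st[j],ce[j],ray(im,*ce[j],.015))
c=cv2.resize(p[110:230,210:360],None,fx=5,fy=5,interpolation=2);cv2.imwrite("pics/s8.png",c)
E
```

```text
18.45 [0.55009874 0.25896717 0.16301976] 0.06857810860285339 [-0.64285334  0.11289626  0.0247835 ] 0.0
[271 154  18  10 134] [279.60447761 158.63432836] [0.54842299 0.2532384  0.015     ]
```

View pics/s8.png

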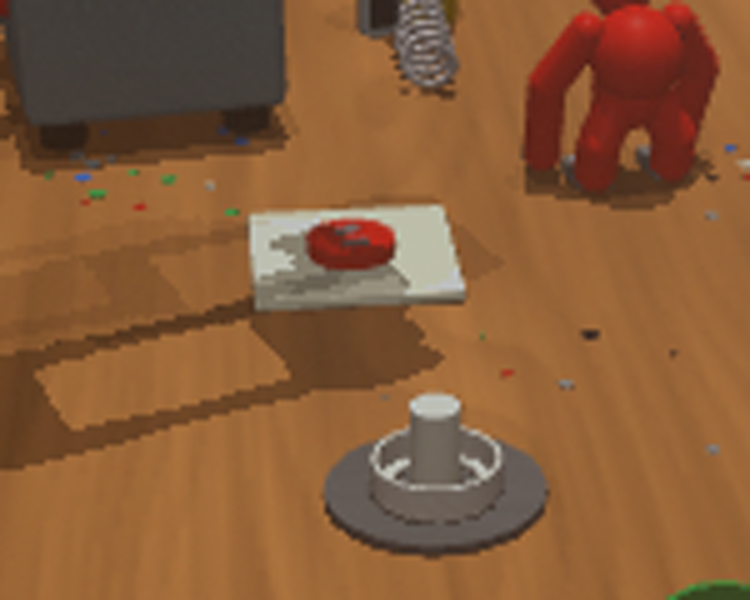

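The stand lies flat, marks up, in the middle of the tile at px (280,159). The empty ring lies around the post on its foot at px (297,205).

```bash
python3 -c "
from rig import manip
print(manip.sign_off())"
```

```text
the job is handed in; nothing more can be done
None
```

I handed the job in at about 18.5 s on the robot's clock (limit 48 s): in the last picture the red stand lies flat, marks up, near the middle of the white tile, and the empty ring lies on the foot around the post; no verdict came back.

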